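# Twist a spring channel nut into a strut channel

### The arm

A 6-joint arm with a two-finger parallel gripper is mounted at the origin on a cart in front of the work surface, level with it; the furniture and walls round the work are solid. World frame = base frame: x ahead of the robot, y to its left, z up, the work surface at z = 0. Lengths are in m, angles in rad, forces in N, time in s.
With the tool pointing down it reaches from about 0.4 to 0.825 m from the base axis. Payload 7 kg.
Tool frame: the origin (TCP) lies on the centre line of the jaws, within the pads' length; the fingertips stand 22 mm ahead of it and the grasp point (between the pads) lies 3 mm ahead of it; z points along the fingers, y is the direction in which the jaws open and shut (so a half turn about z gives the same grasp; the last joint's range is limited). The gripper opens to 85 mm and grips with 20 to 120 N. Pads are 22 mm wide; open, the fingers measure 114 mm over their backs; the gripper's body (76 mm by 85 mm) begins 54 mm behind the grasp point. The pads swing forward as they close: fully open they stand 13 mm farther back than shut.
Start: joints at [1.482, 0.359, 0.012, 0, -1.224, -0.288], TCP at [0.248, 0.628, 0.253] pointing down, gripper open.
Joint ranges: [-3.07, 3.07], [-1.43, 2.12], [-1.02, 1.25], [-3.03, 1.67], [-3.05, -0], [-3.03, 3.03]. Speed limits (rad/s): [2.39, 2.39, 3.01, 3.14, 3.14, 3.14].

### API

Orientations are given as a rotation vector (axis times angle).
In Python, from rig import bot gives the robot as it stands. The module is installed in compiled form; this text tells all that it offers.
- The arm moves only by the shell command python3 -m crank 'ROWS'. ROWS is JSON, a list of rows, each a list of 7 numbers: the turn, a rotation vector about the tool's x, y, z in degrees, then the shift along the tool's x, y, z in mm, then the gripper command: -1 is shut, 1 is fully open, values between are in proportion. In form: [[wx, wy, wz, dx, dy, dz, hand], ...]. A call has 1 to 12 rows; each row shifts and turns the commanded pose from where the row before left it, along the tool's axes as they then stand; what a row does not reach is not made up. A row lasts 1/10 s, in which the tool goes at most 50 mm and 8.59 degrees, less where a joint would pass 70% of its speed; a pose out of reach is approached as far as the arm can. A call with a gripper value outside its range is refused whole. The fingers move at their own pace and stop on an object; the grip force is fixed at half the most. Time passes only in rows, so rows that do not move let the fingers close. It gives the time, the measured TCP pose, the force and the opening at its end, in the units of the state.
- bot.read_state(): the state, without advancing time (a new reading comes with each control period).
- bot.get_image(name): name is "scene" or "top" or "wrist"; returns a dict with "pixels" (400x640x3 uint8, blue, green, red), "camera_matrix" (3x3 intrinsics, pixels), "world_to_cam" (4x4, takes a point from world to camera coordinates). Camera axes: x right, y down, z forward; pixel columns grow to the right and rows downward; lengths in m; the calibration is good to about 2 mm. A picture is of the moment at which its call begins. There is no depth.
- bot.finish_job(): hands the job in, once; it reports no verdict.
The state is a dict: "clock": time; "q": joint angles; "qd": joint speeds; "effort": joint torques, N m; "ee_pos": TCP position; "tcp_rot": TCP orientation; "force": force on the tool from outside, world axes, zero at the start; "ft_torque": the same for the moment, N m; "opening": finger opening in m.
Only numpy, scipy, OpenCV 4.12 (cv2) and the standard library are available. Lean on these libraries where they do the work, as an engineer would, in place of code of your own. Each camera call takes 0.05 s, during which the arm holds its last target. There are 200 camera calls.

### The job

Fit the spring channel nut with the orange grip into the steel strut channel at the yellow mark: find the slot of the lip plate, which is clamped a little off to one side, lower the nut lengthwise through it, press it down gently against its spring until it is below the lips, and twist it a quarter turn while it is held down. Let the spring lift it so that its grooves catch both lips, prove the catch with a steady upward tug of about 10 N on the grip, then let go. Never press or pull with more than about 25 N, and leave the spanner, brass weight and card pack where they are.

Things in the scene. Friction and masses are not known exactly. Their poses are not given: they have to be found in the camera images.
- nut: Loose upright spring channel nut, 150 g, 102 mm tall, in a caddy pocket. Origin: centre of its foot's underside, spring extended; z up, x along its long side. Steel foot 36 (x) x 21 (y) x 4 mm on a spring: 3.2 N at first, 0.8 N more per mm, solid after 12 mm. Brass block 40 (x) x 20 (y), z = 32 to 44 mm; 16 mm round stem to 60 mm. Same after half a turn; turns either way.
- nut_grip (a point): Centre of the nut's orange grip, 81 mm above the nut's origin, axes as the nut's. The grip is 34 (x) x 12 (y) mm and spans z = 60 to 102 mm above the nut's origin. Pinch it across its 12 mm, finger tips 64 mm or more above the nut's origin so that they clear the channel.
- nut_grooves (a point): Centre of the top of the brass block, 44 mm above the nut's origin, axes as the nut's. Two grooves parallel to y run across this top at x = +13.5 and -13.5 mm, each 7 mm wide and 3.5 mm deep.
- channel: Steel strut channel fixed to the table, open side up, 70 mm wide (x), 240 long (y, along the slot), 48 high with its lip plate. Origin: centre of its underside. Inside floor z = 3 mm, 64 mm wide. Nut origin's z in this frame: 3 mm foot meets floor; below -5 mm free to turn (spring 10 N); -9 mm spring solid; -1.5 mm caught; turned but not caught it hangs at -4.5 mm or lower.
- mark (a point): Point on the channel's middle line at the yellow mark, 25 mm toward +y from the channel's middle, at its top (48 mm); axes as the channel's. Lip plate: 80 x 240 mm on top, in slotted holes, clamped 3 to 8 mm off to one side (x): its pose is not measured, so see or feel where its slot is.
- floor (a point): Point on the channel's inside floor under the yellow mark, axes as the channel's. Slot in the lip plate: 24 mm wide (x), 200 mm long (y), its middle 3 to 8 mm off in x from here. Along each side a lip 3 mm thick hangs from the top, z = 48 mm, to 39 mm above the table. To catch, the nut must be square within about 10 degrees and centred in the slot within 2 mm; its spring then holds it up with about 5 N.
- caddy: Grey plastic caddy fixed to the table, 75 (x) x 100 (y) x 18 mm high, with two pockets 39 (x) x 24 (y) mm, 12 mm deep, at y = +22 mm (where the nut stands) and y = -22 mm (empty). Origin: centre of its underside.
- spanner: Flat steel spanner, 34 x 208 x 8 mm, lying on the table; origin at the centre of its underside, y along it. Leave alone.
- weight: Brass check weight, 29 mm diameter, 46 mm high, standing on the table; origin at the centre of its underside. Leave alone.
- card_pack: Banded pack of white cards, 56 x 86 x 23 mm; origin at the centre of its underside. Leave alone.
Things that resemble listed ones, but are neither listed nor needed, are in the scene too. There is more than one size of the nut; the job needs the largest.

How it is judged:
On the way, in this order (a step that is already met when the one before it is completed fails the run):
1. the nut is pressed down lengthwise through the slot at the yellow mark, below the lips (angle between the x axis of nut and the y axis of channel, either way round below 0.2 rad and z of nut in the frame of channel below -0.0045 m and x of nut in the frame of channel between -0.0115 and 0.0115 m and y of nut in the frame of mark between -0.015 and 0.015 m), for 0.1 s.
2. the nut is turned across the channel while held below the lips (angle between the x axis of nut and the x axis of channel, either way round below 0.2 rad and x of nut in the frame of channel between -0.0115 and 0.0115 m and y of nut in the frame of mark between -0.015 and 0.015 m and z of nut in the frame of channel below -0.004 m), for 0.05 s.
3. with its grooves caught, the nut is tugged upward against the lips (spring 12 N in all at rest, so about 6 N of tug) (angle between the x axis of nut and the x axis of channel, either way round below 0.2 rad and angle between nut's own z axis and vertical below 0.09 rad and x of nut in the frame of channel between -0.0115 and 0.0115 m and y of nut in the frame of mark between -0.015 and 0.015 m and z of nut in the frame of channel between -0.0032 and 0.0012 m and contact force between nut and channel above 18 N), for 0.2 s.
At the end, for the whole second after the job is handed in: Nut upright (5 degrees), across the channel within 0.2 rad, within 15 mm of the mark along the slot lifted by its spring with the lips in its grooves (its origin at z = -3.2 to +1.2 mm in the channel's frame), released, at rest (angle between the x axis of nut and the x axis of channel, either way round below 0.2 rad and angle between nut's own z axis and vertical below 0.09 rad and x of nut in the frame of channel between -0.0115 and 0.0115 m and y of nut in the frame of mark between -0.015 and 0.015 m and z of nut in the frame of channel between -0.0032 and 0.0012 m and linear speed of nut below 0.01 m/s); the robot touches nothing.
It fails at once if the nut is forced against the channel (contact forces, the spring's included, over 50 N in all) (contact force between nut and channel above 50 N).
It fails at once if the spanner is disturbed (moved over 20 mm) (distance of spanner from where it was at the start of the episode above 0.02 m).
It fails at once if the weight is disturbed (moved over 20 mm) (distance of weight from where it was at the start of the episode above 0.02 m).
It fails at once if the card pack is disturbed (moved over 20 mm) (distance of card_pack from where it was at the start of the episode above 0.02 m).
It also fails if it takes over 72 s, if anything falls off the work surface, if the arm or the gripper's body presses on something with over 40 N, if the wrist force passes 120 N, or if a joint passes its speed limit or range.

## Working session

There is one attempt and no reset: what is moved stays moved. The work goes in short steps, Python scripts to look and compute and a shell command to move; the robot and the scene stay as the last step left them, time stands still between calls to the robot, and variables do not carry over. Pictures are saved under pics/ and viewed, on a budget of 10 in all, crops included, one or two more only if the job needs it, and the job is handed in when it is done.

```bash
mkdir -p pics; cat > h.py <<'E'
import numpy as np,cv2
from rig import bot
from scipy.spatial.transform import Rotation as R
def ray(im,uv,z):
    K=np.array(im["camera_matrix"]);T=np.array(im["world_to_cam"])
    d=T[:3,:3].T@np.linalg.solve(K,[uv[0],uv[1],1.]);c=-T[:3,:3].T@T[:3,3]
    return c+d*(z-c[2])/d[2]
def proj(im,p):
    K=np.array(im["camera_matrix"]);T=np.array(im["world_to_cam"])
    q=K@(T[:3,:3]@np.array(p)+T[:3,3]);return q[:2]/q[2]
E
python3 - <<'E'
from h import *
for n in("top","scene"):
    im=bot.get_image(n);cv2.imwrite(f"pics/{n}1.png",im["pixels"]);T=np.array(im["world_to_cam"]);print(n,-T[:3,:3].T@T[:3,3])
s=bot.read_state();print(s["clock"],s["ee_pos"],s["tcp_rot"],s["force"],s["opening"]);print(R.from_rotvec(s["tcp_rot"]).as_matrix().round(3))
E
```

```text
top [ 0.4603271  -0.02777162  1.58838762]
scene [-0.26111231  0.49633918  0.6372539 ]
0.1 [0.24823031 0.62728759 0.25246396] [ 3.08453806e+00 -5.88276668e-01 -2.41157100e-04] [-0.59414141  1.19402619  0.27649699] 0.08551431548534605
[[ 0.93  -0.368 -0.   ]
 [-0.368 -0.93  -0.001]
 [ 0.     0.001 -1.   ]]
```

View pics/top1.png

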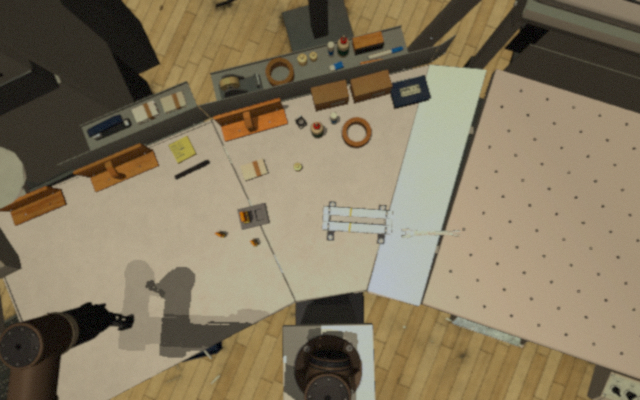

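View pics/scene1.png

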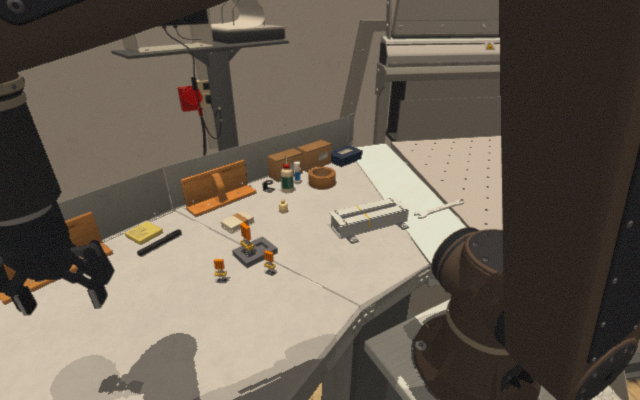

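The top view shows the nut in the caddy at about (246,216), the smaller nuts at (221,234) and (254,242), the channel at (357,221) with its yellow mark near (350,218), and the spanner at (432,232). I'll enlarge the two areas that matter.

```bash
python3 - <<'E'
from h import *
im=bot.get_image("top");p=im["pixels"]
a=cv2.resize(p[195:255,210:275],None,fx=6,fy=6,interpolation=cv2.INTER_CUBIC)
b=cv2.resize(p[195:255,315:400],None,fx=6,fy=6,interpolation=cv2.INTER_CUBIC)
cv2.imwrite("pics/crop1.png",cv2.resize(np.hstack([a,b]),(800,320)))
h=cv2.cvtColor(p,cv2.COLOR_BGR2HSV)
def blobs(lo,hi,x0,x1,y0,y1,z,n):
    m=cv2.inRange(h,lo,hi);k=np.zeros_like(m);k[y0:y1,x0:x1]=m[y0:y1,x0:x1]
    for c in cv2.findContours(k,0,1)[0]:
        if cv2.contourArea(c)<4: continue
        r=cv2.minAreaRect(c);print(n,cv2.contourArea(c),[round(float(v),1) for v in (*r[0],*r[1],r[2])],ray(im,r[0],z).round(4))
blobs((5,140,120),(18,255,255),210,275,195,255,.09,"orange")
blobs((20,70,120),(35,255,255),315,400,195,255,.048,"yellow")
g=cv2.inRange(h,(0,0,60),(180,70,130))
for uv in((253,215),(245,217),(357,221),(350,218)): print(uv,ray(im,uv,.03).round(4),p[uv[1],uv[0]])
E
```

```text
orange 5.5 [252.7, 243.0, 5.8, 1.9, 59.0] [0.4432 0.243  0.09  ]
orange 5.5 [218.6, 234.3, 5.8, 1.8, 26.6] [0.4751 0.3592 0.09  ]
orange 25.5 [241.6, 216.5, 9.4, 3.7, 78.7] [0.5339 0.2803 0.09  ]
yellow 5.0 [349.5, 227.0, 10.0, 1.0, 90.0] [ 0.4905 -0.0877  0.048 ]
yellow 5.0 [350.5, 211.5, 9.0, 1.0, 90.0] [ 0.5443 -0.0927  0.048 ]
(253, 215) [0.5411 0.252  0.03  ] [71 80 88]
(245, 217) [0.5347 0.2805 0.03  ] [13 41 74]
(357, 221) [ 0.5113 -0.1154  0.03  ] [135 155 162]
(350, 218) [ 0.5225 -0.0911  0.03  ] [142 164 173]
```

View pics/crop1.png

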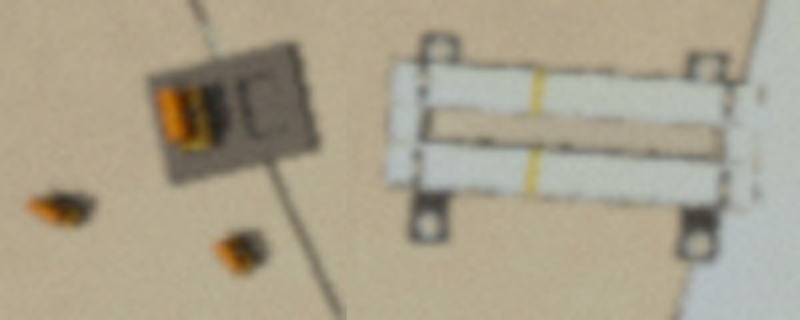

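The crop shows the caddy yawed about 11°, the nut's grip in the left pocket, and the channel's slot running left to right with yellow marks on both sides. Now I'll go above the nut.

```bash
python3 -m crank '[[0,0,0,39.4,21.8,0,1],[0,0,0,39.4,21.8,0,1],[0,0,0,39.4,21.8,0,1],[0,0,0,39.4,21.8,0,1],[0,0,0,39.4,21.8,0,1],[0,0,0,39.4,21.8,0,1],[0,0,0,39.4,21.8,0,1],[0,0,0,39.4,21.8,0,1],[0,0,0,39.4,21.8,0,1],[0,0,0,39.4,21.8,0,1]]' && python3 -m crank '[[0,0,-8.3,0,0,0,1],[0,0,-8.3,0,0,0,1],[0,0,-8.3,0,0,0,1],[0,0,-8.1,0,0,0,1],[0,0,0,0,0,0,1],[0,0,0,0,0,0,1]]'
python3 - <<'E'
from h import *
im=bot.get_image("wrist");cv2.imwrite("pics/w1.png",im["pixels"])
T=np.array(im["world_to_cam"]);print(-T[:3,:3].T@T[:3,3],T[:3,:3].round(3))
s=bot.read_state();print(s["clock"],s["q"],s["ee_pos"],s["opening"],s["force"],R.from_rotvec(s["tcp_rot"]).as_matrix().round(3))
h=cv2.cvtColor(im["pixels"],cv2.COLOR_BGR2HSV)
m=cv2.inRange(h,(5,140,110),(18,255,255))
for c in cv2.findContours(m,0,1)[0]:
    if cv2.contourArea(c)<80: continue
    r=cv2.minAreaRect(c);b=cv2.boxPoints(r);print(cv2.contourArea(c),b.round(1).tolist());print(np.array([ray(im,q,.108) for q in b]).round(4))
E
```

```text
clock: 1.15
ee_pos: [0.5353, 0.2783, 0.2533]
tcp_rot: [-3.086, 0.588, 0.0]
force: [0.4, 0.6, -0.3]
opening: 0.0855
clock: 1.75
ee_pos: [0.5344, 0.2799, 0.2531]
tcp_rot: [3.127, 0.306, -0.0]
force: [-1.1, 0.5, -0.4]
opening: 0.0851
[0.60098795 0.29335401 0.37388268] [[ 0.195 -0.981 -0.001]
 [-0.944 -0.188  0.27 ]
 [-0.265 -0.052 -0.963]]
1.8 [ 8.06026017e-01  2.42040808e-01 -1.52907759e-01 -5.60337862e-05
 -1.17608629e+00  9.60124561e-01] [0.53442641 0.27994944 0.25317889] 0.08558043402737649 [-0.10011855  0.3092078  -0.78768577] [[ 0.981  0.194 -0.   ]
 [ 0.194 -0.981 -0.   ]
 [-0.     0.    -1.   ]]
93.5 [[322.29998779296875, 268.20001220703125], [327.6000061035156, 265.79998779296875], [335.79998779296875, 283.70001220703125], [330.3999938964844, 286.1000061035156]]
[[0.4701 0.2635 0.108 ]
 [0.4731 0.2596 0.108 ]
 [0.4584 0.2496 0.108 ]
 [0.4553 0.2536 0.108 ]]
147.5 [[196.1999969482422, 217.1999969482422], [201.3000030517578, 211.10000610351562], [219.89999389648438, 226.60000610351562], [214.8000030517578, 232.6999969482422]]
[[0.4942 0.3701 0.108 ]
 [0.5    0.3667 0.108 ]
 [0.49   0.3508 0.108 ]
 [0.484  0.3542 0.108 ]]
250.0 [[314.0, 183.0], [325.0, 183.0], [325.0, 210.0], [314.0, 210.0]]
[[0.5395 0.284  0.108 ]
 [0.5412 0.2757 0.108 ]
 [0.5198 0.2714 0.108 ]
 [0.5182 0.2799 0.108 ]]
339.0 [[391.0, 0.0], [410.0, 0.0], [410.0, 20.0], [391.0, 20.0]]
[[0.6737 0.2575 0.108 ]
 [0.6762 0.2449 0.108 ]
 [0.6643 0.2417 0.108 ]
 [0.6618 0.2544 0.108 ]]
```

View pics/w1.png

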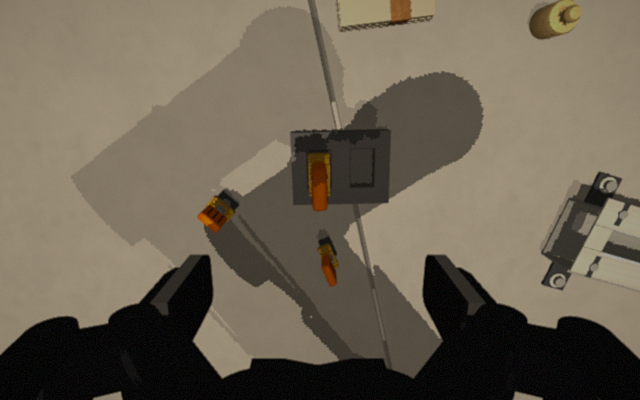

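The wrist view shows the caddy square in the image (corners at about (291,130) and (389,203)), with the nut's grip at (319,180) and its long side vertical, so the yaw is right. Next I'll get its position from the caddy and from the grip.

```bash
python3 - <<'E'
from h import *
im=bot.get_image("wrist");p=im["pixels"]
h=cv2.cvtColor(p,cv2.COLOR_BGR2HSV)
c=np.mean([ray(im,q,.018) for q in((291,130),(389,130),(389,203),(292,203))],0)
e=ray(im,(291,130),.018)-ray(im,(389,130),.018);print("caddy",c,np.linalg.norm(e),"yaw",np.degrees(np.arctan2(e[1],e[0]))-90)
e/=np.linalg.norm(e);n=c+.022*e;print("nut",n,"proj top corners")
x=np.array([e[1],-e[0],0])
for s,t in((1,1),(1,-1),(-1,-1),(-1,1)): print(proj(im,[*(n+s*.017*x+t*.006*e)[:2],.108]).round(1),end=" ")
m=cv2.inRange(h,(4,110,60),(20,255,255));m[:, :290]=0;m[:,350:]=0;m[:140]=0;m[225:]=0
print()
for r in range(148,216,4): 
    xs=np.where(m[r])[0]; print(r,xs.min() if len(xs) else None,xs.max() if len(xs) else None, h[r,320])
s=bot.read_state();M=R.from_rotvec(s["tcp_rot"]).as_matrix();print("tool move mm",1e3*M.T@(np.array([n[0],n[1],.087])-s["ee_pos"]))
E
```

```text
caddy [0.53982418 0.25782877 0.018     ] 0.09697573164973322 yaw 11.241351987270804
nut [0.53553545 0.2794067  0.018     ] proj top corners
[311.1 167.4] [326.9 167.4] [326.6 210.1] [311.3 210.1] 
148 None None [13 54 33]
152 None None [ 18 156  36]
156 308 329 [ 20 251  72]
160 308 329 [ 20 255  75]
164 308 329 [ 12 255  72]
168 308 330 [ 12 255  72]
172 308 330 [ 13 255  87]
176 308 329 [ 13 255  88]
180 308 330 [ 11 255  85]
184 308 330 [ 13 255 125]
188 309 329 [ 13 255 126]
192 309 329 [ 13 255 127]
196 309 329 [ 14 255 125]
200 312 326 [ 14 255 125]
204 312 327 [ 13 255 123]
208 313 326 [ 13 255 123]
212 None None [18 57 89]
tool move mm [  1.01030974   0.77266179 166.18615961]
```

```bash
python3 -m crank '[[0,0,0,1,0.8,40,1],[0,0,0,0,0,40,1],[0,0,0,0,0,40,1],[0,0,0,0,0,28,1],[0,0,0,0,0,10,1],[0,0,0,0,0,0,1],[0,0,0,0,0,0,1]]' && python3 -m crank '[[0,0,0,0,0,0,-1],[0,0,0,0,0,0,-1],[0,0,0,0,0,0,-1],[0,0,0,0,0,0,-1],[0,0,0,0,0,0,-1],[0,0,0,0,0,0,-1],[0,0,0,0,0,0,-1],[0,0,0,0,0,0,-1]]'
```

```text
clock: 2.55
ee_pos: [0.5365, 0.28, 0.0967]
tcp_rot: [-3.125, -0.312, -0.002]
force: [-0.3, 0.3, 0.7]
opening: 0.0855
clock: 3.35
ee_pos: [0.5358, 0.2794, 0.0955]
tcp_rot: [-3.126, -0.312, -0.0]
force: [0.7, 0.1, 2.4]
opening: 0.0112
```

Gripped at 11 mm opening. Now lift, carry the nut to a viewing spot short of the mark, and square the tool to the channel.

```bash
python3 -m crank '[[0,0,0,0,0,-15,-1],[0,0,0,0,0,-40,-1],[0,0,0,0,0,-50,-1],[0,0,0,0,0,-50,-1],[0,0,0,-19.5,43.1,0,-1],[0,0,0,-19.5,43.1,0,-1],[0,0,0,-19.5,43.1,0,-1],[0,0,0,-19.5,43.1,0,-1],[0,0,0,-19.5,43.1,0,-1],[0,0,0,-19.5,43.1,0,-1],[0,0,0,-19.5,43.1,0,-1],[0,0,0,-19.5,43.1,0,-1]]' && python3 -m crank '[[0,0,7,0,0,0,-1],[0,0,7.5,0,0,0,-1],[0,0,0,0,0,0,-1],[0,0,0,0,0,0,-1],[0,0,0,0,0,0,-1]]'
python3 - <<'E'
from h import *
im=bot.get_image("wrist");cv2.imwrite("pics/w2.png",im["pixels"])
s=bot.read_state();print(s["clock"],s["q"],s["ee_pos"],s["opening"],s["force"],R.from_rotvec(s["tcp_rot"]).as_matrix().round(3))
E
```

```text
clock: 4.55
ee_pos: [0.4498, -0.0911, 0.2502]
tcp_rot: [-3.126, -0.313, 0.0]
force: [1.1, -0.7, -1.9]
opening: 0.0112
clock: 5.05
ee_pos: [0.4509, -0.0892, 0.2501]
tcp_rot: [-3.141, 0.079, 0.001]
force: [0.8, 0.3, -1.8]
opening: 0.0112
5.1 [ 2.35231986e-01 -1.42068384e-03 -4.44957505e-01 -9.82603554e-05
 -1.12761881e+00  1.28468297e+00] [ 0.45094335 -0.08912249  0.2501346 ] 0.011229782259575933 [ 0.59514073  0.32457996 -1.69456392] [[ 0.999 -0.051 -0.   ]
 [-0.051 -0.999  0.   ]
 [-0.     0.    -1.   ]]
```

View pics/w2.png

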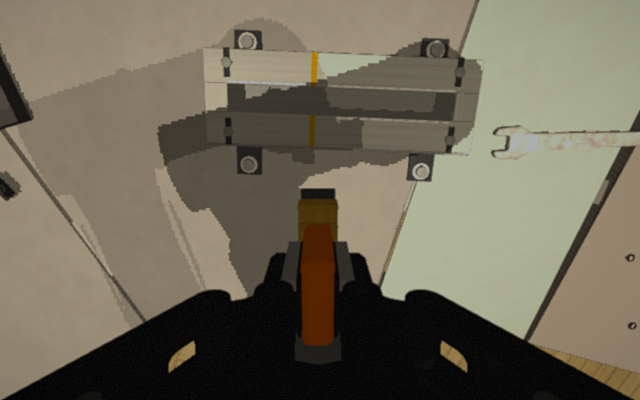

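The view shows the slot between rows ~82–95 (far edge) and ~110–122 (near edge), columns 228–455, and the yellow mark at columns 312–315. I'll measure the slot edges.

```bash
python3 - <<'E'
from h import *
im=bot.get_image("wrist");p=im["pixels"]
g=cv2.GaussianBlur(cv2.cvtColor(p,cv2.COLOR_BGR2GRAY),(3,3),0).astype(float)
print(g[76:126,314-40].astype(int).tolist());print(g[76:126,350].astype(int).tolist())
A=[];B=[]
for u in range(250,440,10):
    yc=96+.055*(u-228); d=np.gradient(g[:,u-1:u+2].mean(1))
    a0=int(yc-20);b0=int(yc+4)
    a=a0+np.argmin(d[a0:int(yc-5)]); b=b0+np.argmax(d[b0:b0+17])
    A.append((u,a));B.append((u,b))
print(A,B)
def fit(P):
    W=np.array([ray(im,q,.048)[:2] for q in P]);
    for _ in range(4):
        k=np.polyfit(W[:,1],W[:,0],1);r=W[:,0]-np.polyval(k,W[:,1]);W=W[abs(r)<=max(.0015,1.5*np.std(r))]
    return k,len(W),np.std(r)
ka,kb=fit(A),fit(B);print(ka,kb)
h=cv2.cvtColor(p,cv2.COLOR_BGR2HSV);m=cv2.inRange(h,(18,130,60),(32,255,255));m[:,:295]=0;m[:,335:]=0;m[160:]=0
ys,xs=np.where(m);W=np.array([ray(im,q,.048)[:2] for q in zip(xs,ys)]);f=W[ys<95].mean(0);n=W[ys>95].mean(0);print("marks",f,n,(f+n)/2,len(xs),ys.min(),ys.max())
ym=(f+n)[1]/2;xa,xb=np.polyval(ka[0],ym),np.polyval(kb[0],ym);print("slot x",xa,xb,"width",xa-xb,"centre",(xa+xb)/2,"yaw deg",np.degrees(np.arctan([-ka[0][0],-kb[0][0]])))
print("ends",ray(im,(228,96),.048),ray(im,(455,108),.048),"plate far/near at mark",ray(im,(314,52),.048),ray(im,(312,149),.048))
E
```

```text
[158, 157, 156, 156, 155, 154, 154, 152, 139, 122, 118, 111, 87, 63, 54, 54, 54, 55, 56, 56, 57, 56, 56, 55, 55, 55, 54, 54, 54, 54, 55, 55, 54, 54, 54, 54, 56, 61, 67, 69, 69, 68, 68, 68, 69, 70, 69, 69, 69, 70]
[99, 100, 100, 100, 100, 100, 100, 98, 97, 99, 102, 96, 83, 75, 76, 77, 77, 77, 76, 76, 76, 76, 77, 77, 77, 77, 77, 76, 76, 76, 76, 76, 71, 62, 56, 55, 54, 53, 54, 57, 72, 99, 114, 106, 85, 71, 68, 68, 68, 68]
[(250, np.int64(83)), (260, np.int64(83)), (270, np.int64(88)), (280, np.int64(89)), (290, np.int64(86)), (300, np.int64(85)), (310, np.int64(82)), (320, np.int64(86)), (330, np.int64(87)), (340, np.int64(87)), (350, np.int64(88)), (360, np.int64(88)), (370, np.int64(88)), (380, np.int64(89)), (390, np.int64(89)), (400, np.int64(90)), (410, np.int64(90)), (420, np.int64(90)), (430, np.int64(91))] [(250, np.int64(112)), (260, np.int64(112)), (270, np.int64(113)), (280, np.int64(114)), (290, np.int64(114)), (300, np.int64(114)), (310, np.int64(114)), (320, np.int64(115)), (330, np.int64(115)), (340, np.int64(116)), (350, np.int64(116)), (360, np.int64(117)), (370, np.int64(117)), (380, np.int64(118)), (390, np.int64(118)), (400, np.int64(118)), (410, np.int64(119)), (420, np.int64(120)), (430, np.int64(120))]
(array([0.09139538, 0.5381432 ]), 16, np.float64(0.00034636047039951506)) (array([0.09336461, 0.51386175]), 19, np.float64(0.00030720722492666376))
marks [ 0.54363098 -0.09026385] [ 0.49166296 -0.08558301] [ 0.51764697 -0.08792343] 389 52 146
slot x 0.5301074066352908 0.5056528121806505 width 0.024454594454640266 centre 0.5178801094079706 yaw deg [-5.22206172 -5.33393537]
ends [ 0.52533673 -0.01407429  0.048     ] [ 0.50516689 -0.21309238  0.048     ] plate far/near at mark [ 0.55736048 -0.09117788  0.048     ] [ 0.47534876 -0.08502875  0.048     ]
```

Slot width comes out 24.45 mm (should be 24), and the ends and mark agree: centre (0.518, -0.088), yaw -5.3°. Next I'll use the same image to check how the nut sits in the hand.

```bash
python3 - <<'E'
from h import *
im=bot.get_image("wrist");p=im["pixels"];s=bot.read_state();M=R.from_rotvec(s["tcp_rot"]).as_matrix();t=np.array(s["ee_pos"]);z0=t[2]-.0895
cv2.imwrite("pics/c2.png",cv2.resize(p[180:350,260:380],None,fx=4.5,fy=3.5,interpolation=cv2.INTER_CUBIC)[:600])
h=cv2.cvtColor(p,cv2.COLOR_BGR2HSV)
for r in range(184,246,1): print(r,h[r,318].tolist(),end=" ")
print()
def pr(x,y,z): return proj(im,t+M[:,0]*x+M[:,1]*y+np.array([0,0,z0+z-t[2]])).round(1)
for n,x,y,z in(("foot",.018,.0105,0),("foot top",.018,.0105,.004),("block bot",.02,.01,.032),("block top",.02,.01,.044),("grip bot",.017,.006,.06),("grip top far",.017,.006,.102),("grip top near",-.017,.006,.102)): print(n,pr(x,-y,z),pr(x,y,z))
E
```

```text
184 [18, 56, 167] 185 [18, 58, 168] 186 [19, 61, 171] 187 [19, 58, 162] 188 [20, 60, 97] 189 [24, 41, 31] 190 [150, 57, 18] 191 [30, 35, 22] 192 [165, 70, 22] 193 [0, 32, 24] 194 [30, 12, 22] 195 [170, 59, 26] 196 [5, 73, 21] 197 [120, 38, 20] 198 [16, 107, 31] 199 [19, 188, 57] 200 [20, 247, 62] 201 [19, 229, 68] 202 [20, 229, 68] 203 [20, 243, 65] 204 [19, 215, 64] 205 [19, 233, 70] 206 [19, 198, 76] 207 [20, 237, 72] 208 [20, 227, 73] 209 [20, 231, 73] 210 [19, 217, 73] 211 [19, 209, 77] 212 [20, 255, 75] 213 [20, 232, 77] 214 [18, 194, 80] 215 [20, 232, 76] 216 [18, 216, 79] 217 [19, 226, 79] 218 [19, 214, 81] 219 [19, 232, 77] 220 [19, 226, 79] 221 [19, 219, 78] 222 [20, 225, 68] 223 [18, 255, 65] 224 [12, 241, 72] 225 [12, 255, 77] 226 [10, 255, 73] 227 [12, 255, 76] 228 [12, 255, 75] 229 [13, 255, 75] 230 [12, 255, 77] 231 [12, 255, 75] 232 [12, 255, 75] 233 [11, 255, 75] 234 [12, 255, 75] 235 [12, 255, 73] 236 [11, 255, 74] 237 [12, 255, 74] 238 [12, 252, 77] 239 [12, 255, 74] 240 [12, 252, 76] 241 [12, 255, 75] 242 [12, 255, 75] 243 [12, 255, 75] 244 [12, 255, 76] 245 [12, 255, 76] 
foot [300.7 184.1] [335.1 184.1]
foot top [300.4 185.6] [335.5 185.7]
block bot [298.7 194.5] [337.1 194.6]
block top [297.5 200.9] [338.4 201. ]
grip bot [304.5 217.3] [331.4 217.3]
grip top far [300.  257.7] [336.1 257.8]
grip top near [301.2 344.7] [334.6 344.7]
```

View pics/c2.png

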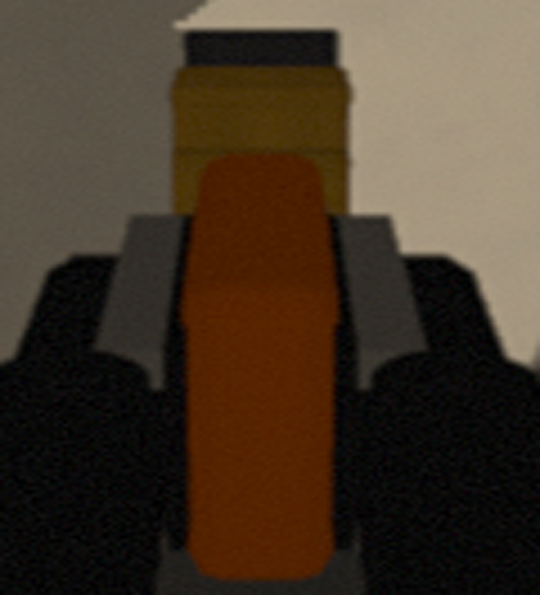

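In the hand the nut is centred across the jaws (columns match to 0.1 px). Along tool x it looks about 2.5 mm toward -x, which could be a real offset or camera bias. I'll turn lengthwise over the mark and look again from there, which separates the two.

```bash
python3 -m crank '[[0,0,0,34,-2.3,0,-1],[0,0,0,33,-2.3,0,-1],[0,0,8.4,0,0,0,-1],[0,0,8.4,0,0,0,-1],[0,0,8.4,0,0,0,-1],[0,0,8.4,0,0,0,-1],[0,0,8.4,0,0,0,-1],[0,0,8.4,0,0,0,-1],[0,0,8.4,0,0,0,-1],[0,0,8.4,0,0,0,-1],[0,0,8.4,0,0,0,-1],[0,0,8.4,0,0,0,-1]]' && python3 -m crank '[[0,0,8.4,0,0,0,-1],[0,0,0,0,0,35,-1],[0,0,0,0,0,35,-1],[0,0,0,0,0,0,-1],[0,0,0,0,0,0,-1],[0,0,0,0,0,0,-1]]'
python3 - <<'E'
from h import *
im=bot.get_image("wrist");cv2.imwrite("pics/w3.png",im["pixels"])
s=bot.read_state();M=R.from_rotvec(s["tcp_rot"]).as_matrix();print(s["clock"],s["q"],s["ee_pos"],s["force"],M.round(3),"yaw",np.degrees(np.arctan2(M[1,0],M[0,0])))
E
```

```text
clock: 6.4
ee_pos: [0.5182, -0.0882, 0.2502]
tcp_rot: [2.272, -2.169, -0.0]
force: [0.6, 0.3, -1.7]
opening: 0.0111
clock: 7.0
ee_pos: [0.5194, -0.0884, 0.1821]
tcp_rot: [-2.113, 2.323, -0.003]
force: [-0.0, -0.0, -1.5]
opening: 0.011
7.05 [ 2.04508165e-01  1.74175174e-01 -4.15646862e-01  6.71601499e-04
 -9.78056133e-01 -2.99927401e-01] [ 0.51938909 -0.08835646  0.18224587] [-0.63223252  0.76955378 -1.4786919 ] [[-0.095 -0.995  0.003]
 [-0.995  0.095  0.   ]
 [-0.    -0.003 -1.   ]] yaw -95.44564197949184
```

View pics/w3.png

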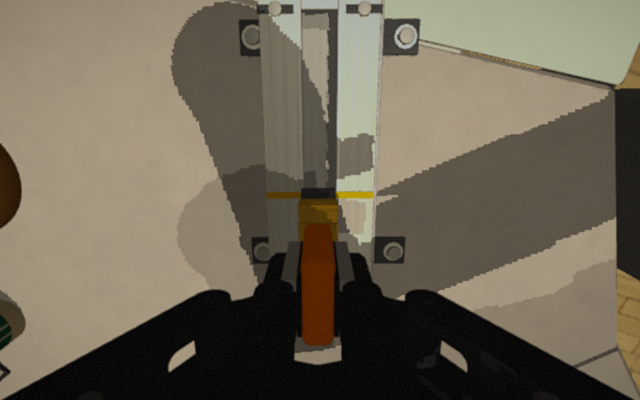

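The slot runs vertically at columns ~302–337, with the nut's foot (301–336) directly over it and the yellow mark at row 195. Now a precise measurement.

```bash
python3 - <<'E'
from h import *
im=bot.get_image("wrist");p=im["pixels"];s=bot.read_state();M=R.from_rotvec(s["tcp_rot"]).as_matrix();t=np.array(s["ee_pos"])
g=cv2.GaussianBlur(cv2.cvtColor(p,cv2.COLOR_BGR2GRAY),(3,3),0).astype(float)
for r in (40,70,100,130,160,180): print(r,g[r-1:r+2,292:348].mean(0).astype(int).tolist())
h=cv2.cvtColor(p,cv2.COLOR_BGR2HSV);m=cv2.inRange(h,(18,130,60),(32,255,255));m[:,:262]=0;m[:,378:]=0;m[:180]=0;m[205:]=0;m[:,296:342]=0
ys,xs=np.where(m);print("mark rows",ys.mean(),"y",ray(im,(320,ys.mean()),.048),t)
print("foot row", [ (r,h[r,319].tolist()) for r in range(182,206,2)])
L=[];Rr=[]
for r in range(40,185,5):
    d=np.gradient(g[r-1:r+2].mean(0)); 
    L.append((297+np.argmin(d[297:310]),r)); Rr.append((330+np.argmax(np.abs(d[330:345])),r))
print(L);print(Rr)
for n,P in(("L",L),("R",Rr)):
    W=np.array([M.T@(ray(im,q,.048)-t) for q in P])*1e3
    for _ in range(4):
        k=np.polyfit(W[:,0],W[:,1],1);e=W[:,1]-np.polyval(k,W[:,0]);W=W[abs(e)<=max(.6,1.5*e.std())]
    print(n,"tool y at x=0 mm",k[1],"slope deg",np.degrees(k[0]),len(W),e.std())
z0=t[2]-.0895
print("foot edge proj",proj(im,t+M[:,0]*.018+[0,0,z0-t[2]]))
E
```

```text
40 [155, 171, 178, 179, 178, 179, 181, 180, 168, 148, 139, 145, 151, 152, 151, 150, 150, 150, 150, 150, 151, 152, 152, 152, 152, 152, 152, 150, 150, 151, 154, 155, 155, 154, 145, 118, 83, 63, 62, 64, 63, 63, 62, 61, 68, 99, 145, 174, 181, 180, 179, 179, 178, 179, 179, 179]
70 [112, 112, 111, 110, 109, 111, 120, 133, 132, 111, 88, 83, 87, 88, 87, 92, 112, 138, 151, 152, 152, 153, 153, 153, 152, 152, 152, 151, 151, 152, 153, 154, 154, 152, 145, 130, 106, 80, 65, 63, 64, 64, 63, 61, 71, 110, 159, 182, 184, 182, 181, 181, 182, 182, 180, 180]
100 [110, 110, 110, 109, 108, 106, 109, 118, 128, 123, 101, 85, 84, 86, 87, 87, 87, 86, 85, 85, 86, 86, 87, 87, 87, 86, 86, 85, 91, 112, 139, 151, 152, 150, 144, 132, 111, 82, 64, 61, 62, 63, 62, 63, 83, 126, 168, 185, 185, 183, 183, 183, 183, 183, 182, 182]
130 [108, 109, 109, 109, 108, 105, 104, 108, 117, 118, 103, 85, 81, 84, 86, 86, 86, 85, 84, 84, 84, 84, 85, 86, 86, 86, 86, 85, 84, 84, 84, 84, 84, 82, 76, 67, 62, 62, 62, 62, 61, 60, 60, 69, 103, 150, 180, 186, 185, 183, 183, 183, 183, 184, 183, 183]
160 [106, 107, 107, 107, 106, 104, 102, 103, 
[... 1599 characters left out ...]
.int64(337), 75), (np.int64(337), 80), (np.int64(337), 85), (np.int64(337), 90), (np.int64(337), 95), (np.int64(337), 100), (np.int64(337), 105), (np.int64(337), 110), (np.int64(337), 115), (np.int64(337), 120), (np.int64(336), 125), (np.int64(336), 130), (np.int64(337), 135), (np.int64(337), 140), (np.int64(337), 145), (np.int64(337), 150), (np.int64(336), 155), (np.int64(336), 160), (np.int64(336), 165), (np.int64(336), 170), (np.int64(336), 175), (np.int64(336), 180)]
L tool y at x=0 mm -9.945065908602926 slope deg -0.5521437664273472 29 0.23295578619369825
R tool y at x=0 mm 14.396120986766286 slope deg -0.4516382400734929 29 0.22652973510590382
foot edge proj [317.04816732 184.44362797]
```

```bash
python3 -m crank '[[0,0,0,0,2,0,-1],[0,0,0,0,0,0,-1],[0,0,0,0,0,0,-1],[0,0,0,0,0,0,-1]]'; cat > m.py <<'E'
from h import *
im=bot.get_image("wrist");p=im["pixels"];s=bot.read_state();M=R.from_rotvec(s["tcp_rot"]).as_matrix();t=np.array(s["ee_pos"])
g=cv2.GaussianBlur(cv2.cvtColor(p,cv2.COLOR_BGR2GRAY),(3,3),0).astype(float)
print(s["clock"],t,s["force"],M.round(4).tolist())
for n,a,b in(("L",295,310),("R",330,345)):
    P=[]
    for r in range(60,180,5):
        d=np.gradient(g[r-1:r+2].mean(0));P.append((a+(np.argmin(d[a:b]) if n=="L" else np.argmax(d[a:b])),r))
    W=np.array([M.T@(ray(im,q,.048)-t) for q in P])*1e3;k=np.polyfit(W[:,0],W[:,1],1);print(n,k[1],np.degrees(k[0]),"x=-18:",np.polyval(k,18))
zf=t[2]-.0875
for r in(191,193,195):print(r,g[r,294:344].astype(int).tolist())
d=g[190:196].mean(0);d=np.gradient(d);a=294+np.argmin(d[294:310]);b=328+np.argmax(d[328:344]);print("foot cols",a,b,[(M.T@(ray(im,(c,189),zf)-t)*1e3).round(2).tolist() for c in(a,b)])
E
python3 m.py
```

```text
clock: 7.5
ee_pos: [0.5162, -0.0883, 0.1805]
tcp_rot: [-2.112, 2.325, -0.0]
force: [-0.1, 0.0, -1.9]
opening: 0.0114
7.55 [ 0.51612584 -0.08833069  0.18040729] [-0.23802387  0.21686671 -1.16681121] [[-0.0956, -0.9954, 0.0001], [-0.9954, 0.0956, 0.0], [-0.0, -0.0001, -1.0]]
L -13.527694225672494 -0.49908356876041104 x=-18: -13.684485952987004
R 10.780331716015287 -0.26392420400458205 x=-18: 10.697417481974753
191 [72, 71, 71, 71, 67, 60, 49, 34, 25, 24, 23, 22, 23, 24, 25, 23, 22, 22, 22, 23, 23, 22, 22, 23, 24, 25, 28, 29, 28, 27, 27, 27, 29, 31, 32, 33, 33, 33, 32, 33, 52, 103, 156, 179, 180, 180, 180, 179, 178, 176]
193 [63, 62, 62, 62, 61, 59, 50, 34, 23, 21, 21, 21, 21, 23, 24, 23, 22, 22, 22, 23, 23, 23, 23, 23, 23, 23, 22, 22, 22, 22, 22, 23, 26, 30, 33, 34, 34, 33, 32, 33, 49, 91, 136, 155, 156, 154, 154, 152, 150, 149]
195 [59, 59, 59, 59, 60, 59, 50, 34, 23, 23, 23, 22, 22, 23, 23, 22, 20, 21, 22, 23, 23, 23, 23, 23, 23, 23, 22, 22, 22, 22, 22, 23, 26, 30, 33, 34, 34, 33, 32, 31, 45, 83, 125, 146, 149, 148, 148, 147, 147, 147]
foot cols 300 335 [[15.68, -9.94, 87.5], [15.7, 11.29, 87.5]]
```

```bash
python3 -m crank '[[0,0,0,0,-1.7,10,-1],[0,0,0,0,0,18,-1],[0,0,0,0,0,8,-1],[0,0,0,0,0,0,-1],[0,0,0,0,0,0,-1],[0,0,0,0,0,0,-1]]'
python3 m.py; python3 - <<'E'
from h import *
im=bot.get_image("wrist");cv2.imwrite("pics/w4.png",cv2.resize(im["pixels"][100:260,240:400],None,fx=3.7,fy=3.7,interpolation=cv2.INTER_CUBIC))
E
```

```text
clock: 8.15
ee_pos: [0.5183, -0.0885, 0.1449]
tcp_rot: [-2.112, 2.325, -0.001]
force: [-0.4, 0.4, -1.9]
opening: 0.0113
8.2 [ 0.51827062 -0.08845561  0.14492858] [-0.4172738   1.14585803 -1.69866331] [[-0.0956, -0.9954, 0.0011], [-0.9954, 0.0956, 0.0], [-0.0001, -0.0011, -1.0]]
L -11.385966938982703 -0.34741461286940506 x=-18: -11.495110458536729
R 13.997874570318343 -0.8983148217360415 x=-18: 13.715660645860666
191 [74, 75, 76, 76, 71, 64, 52, 38, 30, 28, 26, 26, 27, 28, 27, 27, 26, 26, 26, 26, 24, 24, 24, 24, 24, 23, 22, 22, 23, 24, 23, 22, 23, 24, 28, 32, 34, 35, 34, 33, 36, 46, 64, 85, 103, 111, 111, 108, 106, 106]
193 [73, 75, 77, 76, 72, 64, 51, 34, 24, 23, 23, 23, 23, 24, 23, 23, 24, 23, 23, 23, 23, 24, 24, 23, 24, 24, 23, 23, 23, 24, 24, 23, 23, 24, 27, 32, 35, 35, 34, 34, 36, 45, 64, 85, 103, 113, 114, 110, 105, 105]
195 [73, 75, 77, 76, 71, 63, 50, 33, 24, 23, 22, 22, 21, 22, 23, 24, 23, 23, 23, 22, 22, 23, 24, 24, 25, 24, 23, 22, 22, 24, 25, 24, 22, 22, 26, 31, 35, 35, 34, 33, 35, 45, 64, 87, 104, 112, 113, 109, 105, 106]
foot cols 300 336 [[15.75, -9.89, 87.51], [15.77, 11.93, 87.48]]
```

View pics/w4.png

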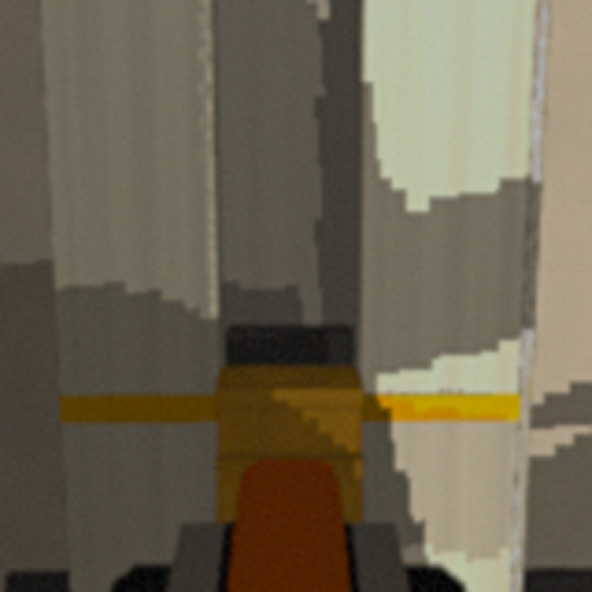

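The foot (crop columns 227–354) sits centred in the slot (218–360) to within 0.3 mm, and the mark is at the nut. Lowering through.

```bash
python3 -m crank '[[0,0,0,0,-0.2,4,-1],[0,0,0,0,0,4,-1],[0,0,0,0,0,4,-1],[0,0,0,0,0,3,-1],[0,0,0,0,0,0,-1],[0,0,0,0,0,0,-1]]'; python3 -m crank '[[0,0,0,0,0,8,-1],[0,0,0,0,0,8,-1],[0,0,0,0,0,8,-1],[0,0,0,0,0,5,-1],[0,0,0,0,0,0,-1],[0,0,0,0,0,0,-1]]'
```

```text
clock: 8.85
ee_pos: [0.518, -0.0885, 0.1292]
tcp_rot: [2.112, -2.325, -0.0]
force: [-0.1, 0.2, -1.7]
opening: 0.0111
clock: 9.45
ee_pos: [0.518, -0.0885, 0.1002]
tcp_rot: [2.112, -2.325, -0.0]
force: [-0.5, 0.6, -1.8]
opening: 0.0115
```

```bash
python3 -m crank '[[0,0,0,0,0,4,-1],[0,0,0,0,0,4,-1],[0,0,0,0,0,0,-1],[0,0,0,0,0,0,-1],[0,0,0,0,0,0,-1]]'; python3 -m crank '[[0,0,0,0,0,3,-1],[0,0,0,0,0,3,-1],[0,0,0,0,0,2,-1],[0,0,0,0,0,0,-1],[0,0,0,0,0,0,-1],[0,0,0,0,0,0,-1]]'
```

```text
clock: 9.95
ee_pos: [0.5183, -0.0885, 0.0926]
tcp_rot: [-2.112, 2.325, -0.001]
force: [0.6, 2.0, 2.0]
opening: 0.0114
clock: 10.55
ee_pos: [0.5184, -0.0885, 0.0848]
tcp_rot: [-2.113, 2.325, -0.001]
force: [-2.3, 1.9, 7.8]
opening: 0.0115
```

Contact at TCP z ≈ 0.0927 as expected; the spring now reads 9.5 N net (nut at about -4.9 mm). Two mm further, then the quarter turn about the nut's axis.

```bash
python3 -m crank '[[0,0,0,0,0,1.3,-1],[0,0,0,0,0,1,-1],[0,0,0,0,0,0,-1],[0,0,0,0,0,0,-1],[0,0,0,0,0,0,-1]]' && python3 -m crank '[[0,0,-4,0,-0.16,0,-1],[0,0,-8,0,-0.32,0,-1],[0,0,-8,0,-0.32,0,-1],[0,0,0,0,0,0,-1]]'
```

```text
clock: 11.05
ee_pos: [0.5184, -0.0885, 0.0826]
tcp_rot: [-2.113, 2.324, -0.001]
force: [-2.3, 1.4, 9.9]
opening: 0.0113
clock: 11.45
ee_pos: [0.5198, -0.0886, 0.0829]
tcp_rot: [-2.489, 1.916, -0.003]
force: [-1.1, 0.8, 9.9]
opening: 0.0113
```

```bash
python3 -m crank '[[0,0,-8,0,-0.32,0,-1],[0,0,-8,0,-0.32,0,-1],[0,0,-8,0,-0.32,0,-1],[0,0,0,0,0,0,-1]]' && python3 -m crank '[[0,0,-8,0,-0.32,0,-1],[0,0,-8,0,-0.32,0,-1],[0,0,-8,0,-0.32,0,-1],[0,0,-8,0,-0.32,0,-1],[0,0,-8,0,-0.32,0,-1],[0,0,-6,0,-0.24,0,-1],[0,0,0,0,0,0,-1],[0,0,0,0,0,0,-1],[0,0,0,0,0,0,-1]]'
python3 - <<'E'
from h import *
im=bot.get_image("wrist");p=im["pixels"];s=bot.read_state();M=R.from_rotvec(s["tcp_rot"]).as_matrix();print(s["clock"],s["ee_pos"],s["force"],s["ft_torque"],"yaw",np.degrees(np.arctan2(M[1,0],M[0,0])))
cv2.imwrite("pics/w5.png",cv2.resize(p[120:360,200:440],None,fx=2.5,fy=2.5,interpolation=cv2.INTER_CUBIC))
E
```

```text
clock: 11.85
ee_pos: [0.5209, -0.0882, 0.083]
tcp_rot: [-2.833, 1.356, -0.004]
force: [-0.5, -0.2, 9.5]
opening: 0.0108
clock: 12.75
ee_pos: [0.5219, -0.0867, 0.083]
tcp_rot: [3.138, -0.149, 0.004]
force: [-0.3, -1.2, 9.6]
opening: 0.0115
12.8 [ 0.52196559 -0.08667984  0.08302569] [-0.09383368 -0.54176661  9.08052133] [-0.0625098   0.1636429   0.10838948] yaw -5.440547208681691
```

View pics/w5.png

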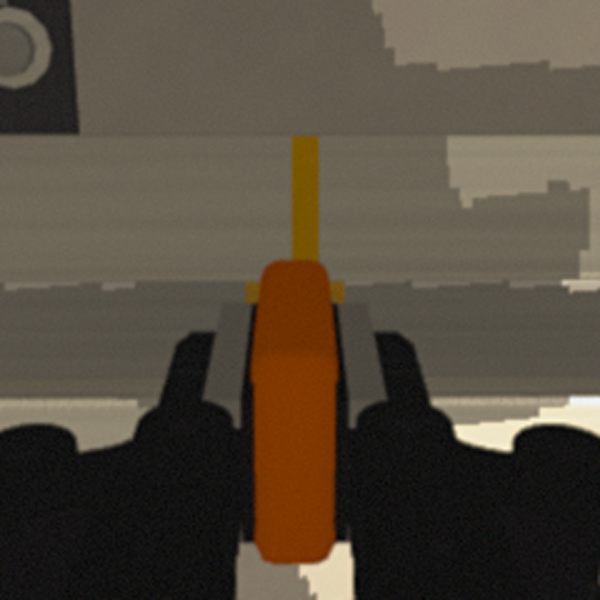

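The nut is across the channel: yaw matches to 0.1°, and its block shows inside the slot under both sides of the grip. I'll check centring along channel x before letting it rise (slot edges at rows ~233 and ~279, grip lower edge ~224).

```bash
python3 - <<'E'
from h import *
im=bot.get_image("wrist");p=im["pixels"];s=bot.read_state();M=R.from_rotvec(s["tcp_rot"]).as_matrix();t=np.array(s["ee_pos"])
g=cv2.GaussianBlur(cv2.cvtColor(p,cv2.COLOR_BGR2GRAY),(3,3),0).astype(float);h=cv2.cvtColor(p,cv2.COLOR_BGR2HSV)
for u in(270,280,290,350,360): print(u,g[226:240,u].astype(int).tolist(),g[270:290,u].astype(int).tolist())
print([h[r,316:322,0].mean().round(0).tolist() for r in range(218,232)],[h[r,316:322,2].mean().round(0).tolist() for r in range(218,232)])
f=lambda r,z:round(float((M.T@(ray(im,(318,r),z)-t))[0]*1e3),2)
print("grip bottom far",f(224,t[2]-.0895+.06),"slot far/near",f(233,.048),f(279,.048))
print("dot mm/row at .048",f(234,.048)-f(233,.048))
E
```

```text
270 [99, 99, 99, 99, 100, 98, 92, 85, 82, 82, 82, 82, 82, 82] [18, 17, 17, 19, 19, 18, 17, 17, 18, 18, 17, 16, 17, 18, 18, 17, 17, 16, 18, 20]
280 [99, 98, 98, 99, 100, 98, 91, 84, 82, 81, 82, 82, 82, 80] [18, 18, 19, 21, 21, 23, 26, 29, 33, 32, 26, 19, 16, 17, 17, 17, 18, 19, 20, 19]
290 [99, 98, 97, 98, 100, 97, 90, 84, 82, 82, 83, 82, 81, 80] [71, 71, 71, 71, 70, 70, 70, 70, 70, 72, 77, 79, 72, 55, 36, 25, 20, 18, 18, 17]
350 [97, 97, 98, 99, 101, 101, 98, 90, 83, 82, 83, 83, 82, 81] [71, 72, 72, 71, 71, 71, 71, 71, 72, 69, 58, 38, 23, 18, 17, 16, 16, 17, 17, 16]
360 [97, 97, 98, 99, 100, 101, 97, 89, 82, 82, 83, 82, 82, 81] [19, 18, 17, 18, 18, 18, 18, 19, 18, 17, 17, 18, 19, 19, 18, 18, 18, 18, 18, 18]
[21.0, 21.0, 21.0, 21.0, 21.0, 19.0, 14.0, 13.0, 13.0, 13.0, 13.0, 13.0, 13.0, 13.0] [117.0, 117.0, 117.0, 117.0, 117.0, 116.0, 112.0, 112.0, 112.0, 113.0, 112.0, 112.0, 112.0, 112.0]
grip bottom far 13.82 slot far/near 7.36 -16.56
dot mm/row at .048 -0.5
```

Slot centre is at tool x = -4.6 mm and the nut at about -2.9 mm, so I'll shift -1.7 mm, then let it rise.

```bash
python3 -m crank '[[0,0,0,-0.9,0,0,-1],[0,0,0,-0.8,0,0,-1],[0,0,0,0,0,0,-1],[0,0,0,0,0,0,-1],[0,0,0,0,0,0,-1]]' && python3 -m crank '[[0,0,0,0,0,-1,-1],[0,0,0,0,0,-1,-1],[0,0,0,0,0,-1,-1],[0,0,0,0,0,-1,-1],[0,0,0,0,0,0,-1],[0,0,0,0,0,0,-1],[0,0,0,0,0,0,-1]]'
```

```text
clock: 13.35
ee_pos: [0.5216, -0.0866, 0.0835]
tcp_rot: [3.138, -0.148, 0.008]
force: [2.9, -1.6, 9.8]
opening: 0.0111
clock: 14.05
ee_pos: [0.5212, -0.0865, 0.0872]
tcp_rot: [-3.138, 0.149, -0.007]
force: [2.6, -1.1, 6.4]
opening: 0.0113
```

At TCP z = 0.0872 the nut is at about -2.5 mm, higher than an uncaught nut could hang (-4.5), so the grooves have taken the lips. Now tug gradually.

```bash
python3 -m crank '[[0,0,0,0,0,-1,-1],[0,0,0,0,0,0,-1],[0,0,0,0,0,0,-1],[0,0,0,0,0,0,-1]]' ; python3 -m crank '[[0,0,0,0,0,-0.6,-1],[0,0,0,0,0,0,-1],[0,0,0,0,0,0,-1],[0,0,0,0,0,0,-1]]'
```

```text
clock: 14.45
ee_pos: [0.5209, -0.0864, 0.0878]
tcp_rot: [-3.138, 0.149, -0.006]
force: [3.6, -1.3, 5.6]
opening: 0.0114
clock: 14.85
ee_pos: [0.5208, -0.0864, 0.0881]
tcp_rot: [-3.138, 0.149, -0.005]
force: [4.7, -0.1, 2.3]
opening: 0.0112
```

```bash
python3 -m crank '[[0,0,0,0,0,-0.6,-1],[0,0,0,0,0,-0.6,-1],[0,0,0,0,0,0,-1],[0,0,0,0,0,0,-1]]' ; python3 -m crank '[[0,0,0,0,0,-0.5,-1],[0,0,0,0,0,-0.4,-1],[0,0,0,0,0,0,-1],[0,0,0,0,0,0,-1]]'
```

```text
clock: 15.25
ee_pos: [0.5207, -0.0863, 0.0882]
tcp_rot: [-3.138, 0.15, -0.004]
force: [9.1, -3.0, -8.9]
opening: 0.0111
clock: 15.65
ee_pos: [0.5206, -0.0863, 0.0883]
tcp_rot: [-3.137, 0.151, -0.004]
force: [12.0, -3.6, -17.0]
opening: 0.0113
```

Tug is 15 N net, within limits. Ease to about 10 N and hold, then unload.

```bash
python3 -m crank '[[0,0,0,0.3,0,0.5,-1],[0,0,0,0,0,0,-1],[0,0,0,0,0,0,-1],[0,0,0,0,0,0,-1],[0,0,0,0,0,0,-1]]' ; python3 -m crank '[[0,0,0,0.6,0,0.6,-1],[0,0,0,0.4,0,0.6,-1],[0,0,0,0,0,0,-1],[0,0,0,0,0,0,-1]]'
```

```text
clock: 16.15
ee_pos: [0.5207, -0.0863, 0.0883]
tcp_rot: [-3.138, 0.15, -0.003]
force: [9.6, -2.8, -11.2]
opening: 0.0112
clock: 16.55
ee_pos: [0.5209, -0.0864, 0.0882]
tcp_rot: [-3.138, 0.15, -0.002]
force: [5.0, 0.5, 0.9]
opening: 0.0114
```

```bash
python3 -m crank '[[0,0,0,0.8,0,0,-1],[0,0,0,0.4,0,0,-1],[0,0,0,0,0,0,-1],[0,0,0,0,0,0,-1]]'
```

```text
clock: 16.95
ee_pos: [0.5212, -0.0866, 0.0881]
tcp_rot: [-3.138, 0.15, 0.001]
force: [0.7, 1.5, 4.3]
opening: 0.0112
```

```bash
python3 -m crank '[[0,0,0,0,0,-0.7,-1],[0,0,0,0,0,0,-1],[0,0,0,0,0,0,-0.4],[0,0,0,0,0,0,-0.4],[0,0,0,0,0,0,-0.4],[0,0,0,0,0,0,-0.4],[0,0,0,0,0,0,-0.4]]'; python3 -m crank '[[0,0,0,0,0,-15,-0.4],[0,0,0,0,0,-35,-0.4],[0,0,0,0,0,-45,-0.4],[0,0,0,-40,0,0,-0.4],[0,0,0,-20,0,0,-0.4],[0,0,0,0,0,0,-0.4],[0,0,0,0,0,0,-0.4],[0,0,0,0,0,0,-0.4]]'
python3 - <<'E'
from h import *
im=bot.get_image("wrist");cv2.imwrite("pics/w6.png",im["pixels"])
t=bot.get_image("top")["pixels"];cv2.imwrite("pics/t2.png",t)
a=cv2.imread("pics/top1.png");d=cv2.absdiff(a,t).max(2);print("diff spanner/card/weight",[int(d[y0:y1,x0:x1].max()) for x0,x1,y0,y1 in((400,465,222,242),(242,272,155,182),(290,304,160,174))])
s=bot.read_state();print(s["ee_pos"],s["force"],s["opening"],s["clock"])
E
```

```text
clock: 17.65
ee_pos: [0.5212, -0.0868, 0.0887]
tcp_rot: [3.138, -0.151, -0.001]
force: [0.1, -0.2, 0.8]
opening: 0.0255
clock: 18.45
ee_pos: [0.4624, -0.0809, 0.1838]
tcp_rot: [3.138, -0.15, 0.0]
force: [0.1, 0.0, 0.3]
opening: 0.0259
diff spanner/card/weight [16, 16, 15]
[ 0.46226471 -0.0809577   0.18344479] [-0.49661049  0.22245594  0.71808293] 0.025784143305401075 18.55
```

View pics/w6.png

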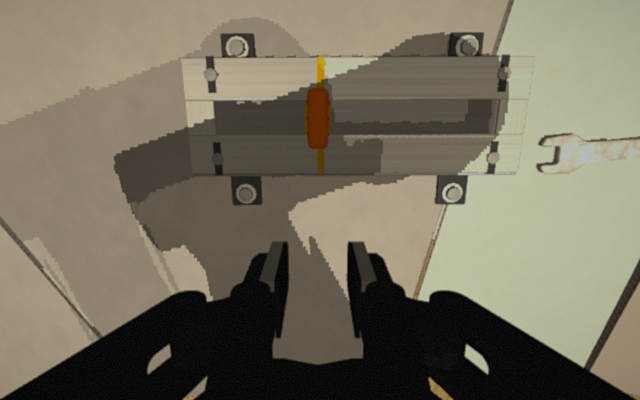

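The nut stands upright across the slot, with its grip at (318,118) on the yellow mark, released; the gripper is clear. Handing in.

```bash
python3 -c "
from rig import bot
print(bot.finish_job())"
```

```text
the job is handed in; nothing more can be done
None
```

The nut is fitted at the yellow mark and the job is handed in at about 18.6 s of the 72 s allowed. No verdict is reported back.

- **Insertion:** I lowered the nut lengthwise through the slot and pressed it to about -7 mm in the channel frame, with the spring at about 11 N. I turned it 90° there, then moved it sideways to centre it, because it sat about 2.3 mm off-centre in the hand along its long side.
- **Catch:** It rose to an estimated -1.5 mm and stopped there under the tug, so the grooves have caught both lips. I held the tug for about 0.5 s at roughly 10 N. It was about 15 N just before that.
- **Last checks:** The final picture shows the nut upright, across the slot, on the mark, with the gripper clear. The wrist force was about zero, and the top view shows the spanner, weight and card pack unmoved.

Two things did not go as expected. The centring move only took up part of the commanded 1.7 mm. Up to 12 N of side force then built up during the tug; I relieved it before letting go. I could not read the total force between nut and channel directly; I put it at roughly 30 to 40 N at the peak, under the 50 N limit.

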